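# Set the overhang gauge and hold the plank out for trimming

### The job

Move the orange pointer of the overhang gauge along its beam until it stands over the red mark, and let go of it. Then slide the wooden plank straight out over the front edge of the blue stand, flat on the stand without lifting it or letting it tip, until its leading end is in line with the pointer. More than half of the plank then hangs in the air, so finish while still holding it level and still with the gripper, with the pointer still on the mark and the things standing around left alone.

Things in the scene. Friction and masses are not known exactly. Their poses are not given: they have to be found in the camera images.
- stand: Fixed stand: blue deck 200 mm wide (x), 280 mm long (y 0 to 280), top 60 mm above the table. Origin: on the table under the middle of the deck's front edge; z up; -y points outward, the way the plank is slid. A gauge beam (x -120 to -55 mm, top 45 mm above the table) runs outward from the front edge to y = -265 mm beside the plank's path; it carries a white scale strip and the pointer.
- pointer (a joint): Travel of the orange pointer along the beam, in m: 0 when the pointer stands 70 mm outside the deck's front edge, growing outward (stand -y) to 0.175. Stiff (about 1.5 N friction); it stays where it is left.
- pointer_grip (a point): Point in the pointer's orange upright grip, 83 mm above the table. The grip is 22 mm (stand x) by 14 mm (stand y) and spans 57 to 99 mm above the table; under it is a dark carriage 32 x 34 mm. Best pinched across its 14 mm, one finger on either side along the beam. Axes as the stand's.
- pointer_tip (a point): Top of the pointer's pin: a thin upright orange pin (3 mm), 83 mm above the table, at the end of a 3 mm wide arm that crosses the scale strip towards the plank; 47.5 mm from the grip along the stand's +x, same y as the grip. It stands beside the plank's path, about 27 mm from a centred plank. Axes as the stand's.
- mark (a point): Red stripe 5 mm wide (stand y), 27 mm long, lying flat on the white scale strip of the beam, 45 mm above the table; the point is the stripe's middle, axes as the stand's. It does not move; the pointer's arm passes over it. It is 175 to 220 mm outside the deck's front edge.
- plank_centre (a point): Centre (half-way up) of the loose light wood plank, 56 mm wide (its x), 300 mm long (its y), 20 mm thick, about 0.24 kg. It lies flat on the deck, centre 70 mm above the table, its leading end already 30 to 80 mm out over the front edge at the start, up to 3.5 degrees askew. Its -y points to the leading end.
- plank_end (a point): Middle of the plank's leading end face (the end hanging out), half-way up, 150 mm from the centre; axes as the plank's.
- plank_tail (a point): Middle of the plank's rear end face (on the deck), half-way up; axes as the plank's.
- water_bottle: Bystander: clear bottle with a green cap, 64 mm across, 200 mm high; origin at the centre of its base.
- tape_roll: Bystander: pale roll of tape lying flat, 96 mm across, 45 mm high; origin at the centre of its underside.
- spray_can: Bystander: blue and silver can, 60 mm across, 170 mm high; origin at the centre of its base.
- plank: The plank as a whole; origin at the centre of its underside, axes as plank_centre.

How it is judged:
By the outcome, as a careful person would: the job done as asked, in the order asked, and still so for the second after the job is handed in, while the arm keeps its last pose, push and grip.
It also fails if it takes over 45 s, if anything falls off the work surface, if the arm or the gripper's body presses on something with over 40 N, if the wrist force passes 120 N, or if a joint passes its speed limit or range.

### The arm

A 6-joint arm with a two-finger parallel gripper is mounted at the origin on the work surface. World frame = base frame: x ahead of the robot, y to its left, z up, the work surface at z = 0. Lengths are in m, angles in rad, forces in N, time in s.
With the tool pointing down it reaches from about 0.35 to 0.775 m from the base axis. Payload 7.3 kg.
Tool frame: the origin (TCP) lies at the very end of the fingers, on their centre line; the grasp point (between the pads) lies 19 mm behind it (robot.hold_point_z is the distance from the TCP to the grasp point, in m); z points along the fingers, y is the direction in which the jaws open and shut (so a half turn about z gives the same grasp; the last joint's range is limited). The gripper opens to 92 mm and grips with 3 to 60 N. Pads are 19 mm wide; open, the fingers measure 130 mm over their backs; the gripper's body (75 mm by 190 mm) begins 47 mm behind the grasp point.
Start: joints at [1.128, 0.342, 1.524, -0, 1.275, -0.146], TCP at [0.154, 0.502, 0.227] pointing down, gripper open.
Joint ranges: [-2.53, 2.53], [-0.77, 2.02], [0.04, 2.7], [-1, 4.14], [0.28, 2.66], [-3.11, 3.11]. Speed limits (rad/s): [2.57, 2.57, 3.14, 3.14, 3.14, 3.14].

### API

Orientations are given as [roll, pitch, yaw] about the fixed x, y, z axes, in that order (R = Rz(yaw) Ry(pitch) Rx(roll)).
In Python, from cell import monitor, viewer, robot gives the robot as it stands.
- The arm moves only by the tool move_arm, never from a script. Its argument "deltas" is a list of rows, each an object of numbers: "x", "y", "z": the shift along the tool's x, y, z in m; "wx", "wy", "wz": the turn, a rotation vector about the tool's x, y, z in degrees; "hand": the opening, from 0 (shut) to 1 (fully open). In form: [{"x": .., "y": .., "z": .., "wx": .., "wy": .., "wz": .., "hand": ..}, ...]. A call has 1 to 8 rows; each row is the pose to reach, as a shift and turn from the pose commanded when the call began, along the tool's axes at that moment; what a row does not reach only later rows make up. A row lasts 1/8 s, in which the tool goes at most 62.5 mm and 10.7 degrees, less where a joint would pass 70% of its speed; a pose out of reach is approached as far as the arm can. A call with a gripper value outside its range is refused whole. The fingers move at their own pace and stop on an object; "grip_force" is the grip in N (left out, the last holds). Time passes only in rows, so rows that repeat a pose let the fingers close. It gives the time, the measured TCP pose, the force and the opening at its end, in the units of the state.
- monitor.observe(): the state, without advancing time (a new reading comes with each control period).
- viewer.read_camera(name): name is "scene" or "top"; returns the picture (420x560x3 uint8, red, green, blue); there is no depth.
- viewer.camera_params(name): a dict with "camera_matrix" (3x3 intrinsics, pixels), "R" (3x3) and "t" (3): a world point X has camera coordinates R X + t. Camera axes: x right, y down, z forward; pixel columns grow to the right and rows downward; lengths in m; the calibration is good to about 2 mm. A picture is of the moment at which its call begins. camera_params takes no time and is no camera call.
- robot.hand_in(): hands the job in, once; it reports no verdict.
The state is a dict: "time": time; "qpos": joint angles; "qvel": joint speeds; "joint_efforts": joint torques, N m; "tool_pos": TCP position; "tool_rot": TCP orientation; "contact_force": force on the tool from outside, world axes, zero at the start; "torque": the same for the moment, N m; "opening": finger opening in m.
Only numpy, scipy, OpenCV 4.12 (cv2) and the standard library are available. Lean on these libraries where they do the work, as an engineer would, in place of code of your own. Each camera call takes 0.05 s, during which the arm holds its last target. There are 200 camera calls.

## Working session

There is one attempt and no reset: what is moved stays moved. The work goes in short steps, Python scripts to look and compute and a tool call to move; the robot and the scene stay as the last step left them, time stands still between calls to the robot, and variables do not carry over. Pictures are saved under pics/ and viewed, about 8 in all and at most 12, crops included, and the job is handed in when it is done.

Besides the shell and the picture viewer there is one more tool, called after ">>>" by a JSON object that holds its "fn" and its "kwargs". move_arm: Moves the arm, as the interface text tells. Its arguments: {"type":"object","properties":{"deltas":{"type":"array","items":{"type":"object","properties":{"x":{"type":"number"},"y":{"type":"number"},"z":{"type":"number"},"wx":{"type":"number"},"wy":{"type":"number"},"wz":{"type":"number"},"hand":{"type":"number"}}}},"grip_force":{"type":"number"}},"required":["deltas"]}

```bash
mkdir -p pics; python3 - <<'E'
from cell import monitor, viewer, robot
import cv2,numpy as np
for n in("top","scene"):
    im=viewer.read_camera(n); cv2.imwrite(f"pics/{n}0.png",im[:,:,::-1])
    p=viewer.camera_params(n); print(n,p["camera_matrix"].tolist(),np.round(-p["R"].T@p["t"],3),np.round(p["R"],3).tolist())
s=monitor.observe();print({k:np.round(v,3) for k,v in s.items()})
E
```

```text
top [[413.8485889682354, 0.0, 288.5407736290852], [0.0, 413.8485889682354, 208.4706219568909], [0.0, 0.0, 1.0]] [0.494 0.004 1.043] [[-0.013, -1.0, -0.011], [-0.991, 0.015, -0.135], [0.135, 0.009, -0.991]]
scene [[506.35215710029473, 0.0, 273.5650497346811], [0.0, 506.35215710029473, 211.00970711687975], [0.0, 0.0, 1.0]] [ 1.439 -0.703  1.002] [[0.644, 0.765, 0.02], [0.504, -0.404, -0.764], [-0.576, 0.502, -0.645]]
{'time': np.float64(0.1), 'qpos': array([ 1.128,  0.343,  1.525, -0.   ,  1.275, -0.146]), 'qvel': array([-0.001, -0.003, -0.003, -0.001,  0.002, -0.002]), 'joint_efforts': array([ 1.0000e-03, -4.3201e+01, -2.4470e+01,  7.2000e-02,  5.3000e-02,
       -0.0000e+00]), 'tool_pos': array([0.153, 0.502, 0.226]), 'tool_rot': array([-3.14 , -0.   ,  2.845]), 'contact_force': array([ 0.518,  0.608, -0.048]), 'torque': array([-0.055,  0.055, -0.002]), 'opening': np.float64(0.092)}
```

View pics/top0.png

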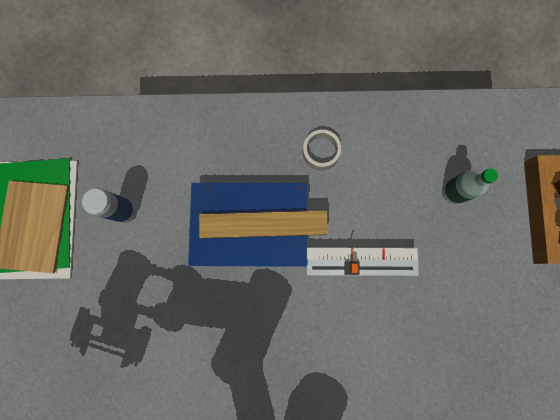

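View pics/scene0.png

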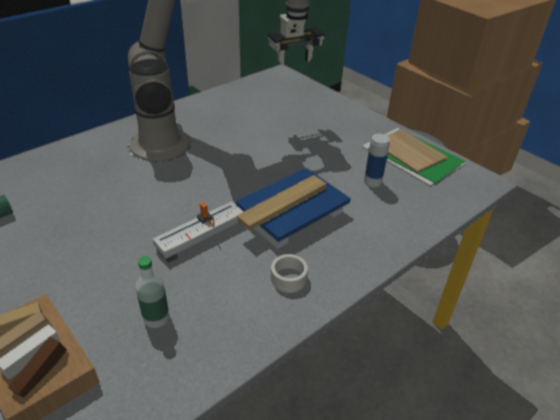

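The top view shows the deck at cols 190–308 and rows 183–265. The plank runs (200,225)→(328,222), the grip is at ~(354,268), the mark at ~(383,254), and the bystanders are clear of the path. Outward is world −y, roughly. Next I'll measure by colour.

```bash
cat >h.py <<'E'
from cell import monitor, viewer, robot
import cv2,numpy as np
P={n:viewer.camera_params(n) for n in("top","scene")}
def w(n,uv,z):
    p=P[n];d=p["R"].T@np.linalg.solve(p["camera_matrix"],[*uv,1.]);c=-p["R"].T@p["t"]
    return c+d*(z-c[2])/d[2]
def px(n,X):
    p=P[n];q=p["camera_matrix"]@(p["R"]@np.array(X)+p["t"]);return q[:2]/q[2]
def mask(im,kind):
    h=cv2.cvtColor(im,cv2.COLOR_RGB2HSV).astype(int);H,S,V=h[...,0],h[...,1],h[...,2]
    return {"blue":(H>100)&(H<125)&(S>130)&(V>60),"wood":(H>10)&(H<25)&(S>60)&(V>110),
     "red":((H<5)|(H>174))&(S>120)&(V>90),"orange":(H>=5)&(H<15)&(S>190)&(V>120)}[kind]
def rect(im,kind,box,z,n="top"):
    m=np.zeros(im.shape[:2],bool);a,b,c,d=box;m[b:d,a:c]=mask(im,kind)[b:d,a:c]
    v,u=np.nonzero(m)
    pts=np.array([w(n,(i,j),z)[:2] for i,j in zip(u,v)],np.float32)
    r=cv2.minAreaRect(pts);return len(u),(u.mean().round(1),v.mean().round(1)),pts.mean(0),r,cv2.boxPoints(r),pts
E
python3 - <<'E'
from h import *
im=cv2.imread("pics/top0.png")[:,:,::-1].copy()
for k,b,z in(("blue",(180,170,315,275),.06),("wood",(180,200,340,245),.08),("red",(370,240,400,265),.045),("orange",(335,235,370,280),.099)):
    n,c,m,r,bx,_=rect(im,k,b,z);print(k,n,c,m.round(4),np.round(r[1],4),round(r[2],2),"\n",bx.round(4).tolist())
z=cv2.resize(im[170:290,180:430],None,fx=3.2,fy=3.2,interpolation=cv2.INTER_CUBIC)
cv2.imwrite("pics/z0.png",z[:,:,::-1])
E
```

```text
blue 6746 (np.float64(246.0), np.float64(224.6)) [0.591  0.1147] [0.2787 0.1969] 89.11 
 [[0.49230000376701355, -0.027300000190734863], [0.6891999840736389, -0.030300000682473183], [0.6934999823570251, 0.2483000010251999], [0.4966999888420105, 0.2513999938964844]]
wood 3019 (np.float64(262.9), np.float64(223.9)) [0.5895 0.073 ] [0.0555 0.2995] 0.68 
 [[0.5601999759674072, 0.2223999947309494], [0.5637000203132629, -0.07699999958276749], [0.6191999912261963, -0.07639999687671661], [0.6157000064849854, 0.22310000658035278]]
red 21 (np.float64(383.5), np.float64(254.2)) [ 0.5159 -0.2127] [0.0024 0.0238] 87.47 
 [[0.5044999718666077, -0.2134999930858612], [0.5282999873161316, -0.21449999511241913], [0.5284000039100647, -0.21220000088214874], [0.5045999884605408, -0.2110999971628189]]
orange 55 (np.float64(354.5), np.float64(267.6)) [ 0.4856 -0.1345] [0.0113 0.0561] 88.05 
 [[0.475600004196167, -0.13979999721050262], [0.5317000150680542, -0.14180000126361847], [0.5321000218391418, -0.13050000369548798], [0.47589999437332153, -0.12860000133514404]]
```

View pics/z0.png

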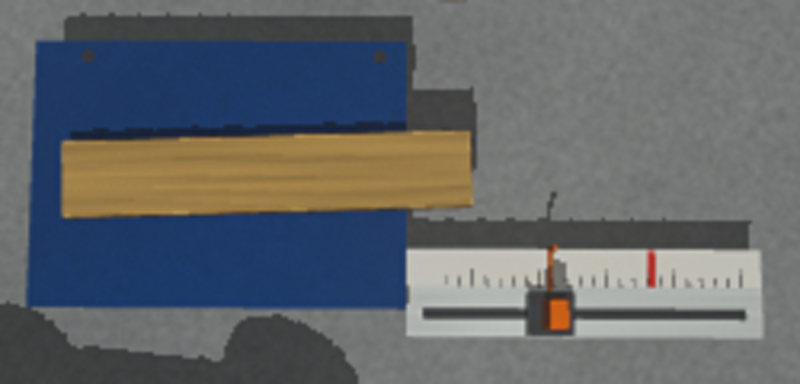

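```bash
cat >>h.py <<'E'
YS=np.radians(-0.88);O=np.array([.5910,-.0293])
ex=np.array([np.cos(YS),np.sin(YS)]);ey=np.array([-ex[1],ex[0]])
def st(p): d=np.array(p[:2])-O;return np.round([d@ex,d@ey],4)
def wd(x,y): return O+x*ex+y*ey
def tool(target,yaw=None):
    s=monitor.observe();from scipy.spatial.transform import Rotation as T
    R=T.from_euler("xyz",s["tool_rot"]);d=R.inv().apply(np.array(target)-s["tool_pos"])
    print("t",round(float(s["time"]),2),"pos",np.round(s["tool_pos"],4),"rpy",np.round(np.degrees(s["tool_rot"]),2),"q",np.round(s["qpos"],2),"F",np.round(s["contact_force"],1),"op",round(float(s["opening"]),4))
    print("delta",np.round(d,4))
    if yaw is not None: print("rotvec",np.degrees((R.inv()*T.from_euler("xyz",[np.pi,0,yaw])).as_rotvec()).round(2))
E
python3 - <<'E'
from h import *
im=cv2.imread("pics/top0.png")[:,:,::-1].copy()
g=rect(im,"orange",(335,262,370,280),.099);print("grip",g[0],g[2],st(g[2]),np.round(g[3][1],4),[st(b).tolist() for b in g[4]])
r=rect(im,"red",(370,240,400,265),.045);print("mark",st(r[2]))
print("pin",st(w("top",(353.4,246.9),.083)), "arm@.06",st(w("top",(352.2,254),.06)))
sc=cv2.imread("pics/scene0.png")[:,:,::-1].copy()
m=rect(sc,"red",(175,225,200,245),.045,"scene");print("mark scene",m[0],m[1],st(m[2]))
m=rect(sc,"orange",(195,195,210,216),.083,"scene");print("grip scene",m[0],m[1],st(m[2]))
x=wd(-.1025,st(g[2])[1]); print(x); tool([*x,.164],np.pi+YS)
E
```

```text
grip 54 [ 0.4847872  -0.13451426] [-0.1046 -0.1068] [0.0113 0.0181] [[-0.1137, -0.1123], [-0.0956, -0.1126], [-0.0954, -0.1014], [-0.1135, -0.101]]
mark [-0.0722 -0.1846]
pin [-0.0565 -0.1076] arm@.06 [-0.0722 -0.1078]Traceback (most recent call last):
  File "<stdin>", line 7, in <module>
  File "h.py", line 17, in rect
    r=cv2.minAreaRect(pts);return len(u),(u.mean().round(1),v.mean().round(1)),pts.mean(0),r,cv2.boxPoints(r),pts
cv2.error: OpenCV(4.12.0) /io/opencv/modules/imgproc/src/convhull.cpp:143: error: (-215:Assertion failed) total >= 0 && (depth == CV_32F || depth == CV_32S) in function 'convexHull'
```

```bash
python3 - <<'E'
from h import *
x=wd(-.1035,-.107); print(x); tool([*x,.164],np.pi+YS)
E
```

```text
[ 0.48586887 -0.1346978 ]
t 0.1 pos [0.1534 0.5017 0.2261] rpy [-1.7992e+02 -1.0000e-02  1.6299e+02] q [ 1.13  0.34  1.52 -0.    1.28 -0.15] F [ 0.5  0.6 -0. ] op 0.0918
delta [-0.5041 -0.5112  0.0627]
rotvec [ -0.08  -0.02 -16.13]
```

>>> {"fn": "move_arm", "kwargs": {"deltas": [{"x": -0.03, "y": -0.03, "z": 0, "wz": -2}, {"x": -0.07, "y": -0.07, "z": 0, "wz": -5}, {"x": -0.11, "y": -0.11, "z": 0, "wz": -8}, {"x": -0.15, "y": -0.15, "z": 0, "wz": -11}, {"x": -0.19, "y": -0.19, "z": 0, "wz": -14}, {"x": -0.23, "y": -0.23, "z": 0, "wz": -16.1}, {"x": -0.27, "y": -0.27, "z": 0, "wz": -16.1}, {"x": -0.31, "y": -0.31, "z": 0, "wz": -16.1}]}}

```text
schema error: expected keys x, y, z, wx, wy, wz, hand
```

```bash
python3 - <<'E'
from h import *
x=wd(-.1035,-.107); tool([*x,.164],np.pi+YS)
E
```

```text
t 0.1 pos [0.1534 0.5017 0.2261] rpy [-1.7992e+02 -1.0000e-02  1.6299e+02] q [ 1.13  0.34  1.52 -0.    1.28 -0.15] F [ 0.5  0.6 -0. ] op 0.0918
delta [-0.5041 -0.5112  0.0627]
rotvec [ -0.08  -0.02 -16.13]
```

All keys are required.

>>> {"fn": "move_arm", "kwargs": {"deltas": [{"x": -0.03, "y": -0.03, "z": 0, "wx": 0, "wy": 0, "wz": -2, "hand": 1}, {"x": -0.07, "y": -0.07, "z": 0, "wx": 0, "wy": 0, "wz": -5, "hand": 1}, {"x": -0.11, "y": -0.11, "z": 0, "wx": 0, "wy": 0, "wz": -8, "hand": 1}, {"x": -0.15, "y": -0.15, "z": 0, "wx": 0, "wy": 0, "wz": -11, "hand": 1}, {"x": -0.19, "y": -0.19, "z": 0, "wx": 0, "wy": 0, "wz": -14, "hand": 1}, {"x": -0.23, "y": -0.23, "z": 0, "wx": 0, "wy": 0, "wz": -16.1, "hand": 1}, {"x": -0.27, "y": -0.27, "z": 0, "wx": 0, "wy": 0, "wz": -16.1, "hand": 1}, {"x": -0.31, "y": -0.31, "z": 0, "wx": 0, "wy": 0, "wz": -16.1, "hand": 1}]}}

```text
time: 1.1
tool_pos: [0.3598, 0.1132, 0.2267]
tool_rot: [3.141, 0.0, 3.126]
contact_force: [0.5, -0.5, -0.6]
opening: 0.0916
```

```bash
python3 - <<'E'
from h import *
x=wd(-.1035,-.107); tool([*x,.164],np.pi+YS)
E
```

```text
t 1.1 pos [0.3598 0.1132 0.2267] rpy [1.7999e+02 1.0000e-02 1.7909e+02] q [ 0.1   0.07  1.88  0.    1.19 -1.45] F [ 0.5 -0.5 -0.6] op 0.0916
delta [-0.13   -0.2459  0.0627]
rotvec [ 0.01  0.01 -0.03]
```

>>> {"fn": "move_arm", "kwargs": {"deltas": [{"x": -0.025, "y": -0.045, "z": 0, "wx": 0, "wy": 0, "wz": 0, "hand": 1}, {"x": -0.05, "y": -0.09, "z": 0, "wx": 0, "wy": 0, "wz": 0, "hand": 1}, {"x": -0.075, "y": -0.135, "z": 0, "wx": 0, "wy": 0, "wz": 0, "hand": 1}, {"x": -0.1, "y": -0.18, "z": 0.01, "wx": 0, "wy": 0, "wz": 0, "hand": 1}, {"x": -0.12, "y": -0.22, "z": 0.03, "wx": 0, "wy": 0, "wz": 0, "hand": 1}, {"x": -0.13, "y": -0.246, "z": 0.05, "wx": 0, "wy": 0, "wz": 0, "hand": 1}, {"x": -0.13, "y": -0.246, "z": 0.063, "wx": 0, "wy": 0, "wz": 0, "hand": 1}, {"x": -0.13, "y": -0.246, "z": 0.063, "wx": 0, "wy": 0, "wz": 0, "hand": 1}]}}

```text
time: 2.1
tool_pos: [0.4843, -0.132, 0.1626]
tool_rot: [3.14, -0.003, 3.126]
contact_force: [-0.9, 0.8, -0.5]
opening: 0.0914
```

```bash
python3 - <<'E'
from h import *
x=wd(-.1035,-.107); tool([*x,.066],np.pi+YS)
im=viewer.read_camera("scene");print(np.round(px("scene",[*x,.099]),0))
cv2.imwrite("pics/s1.png",cv2.resize(im[110:270,130:290],None,fx=3.5,fy=3.5,interpolation=cv2.INTER_CUBIC)[:,:,::-1])
E
```

```text
t 2.1 pos [ 0.4843 -0.132   0.1626] rpy [ 1.7990e+02 -1.7000e-01  1.7909e+02] q [-0.42  0.37  1.68  0.    1.1  -1.97] F [-0.9  0.8 -0.5] op 0.0914
delta [-0.0019 -0.0028  0.0966]
rotvec [ 0.1  -0.17 -0.03]
[203. 204.]
```

View pics/s1.png

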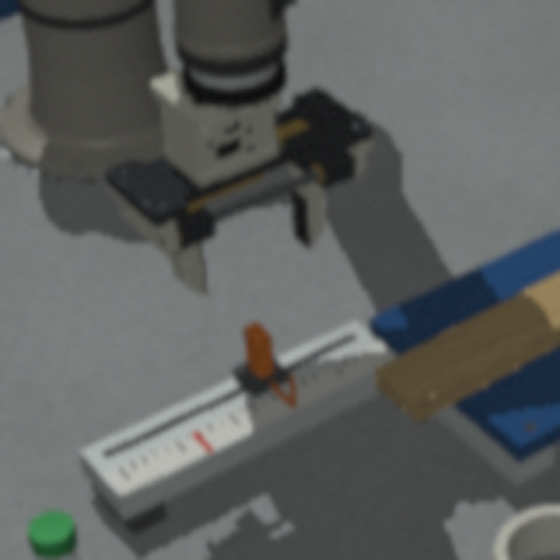

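The gripper sits above the orange grip (zoom ~(260,350)) with its fingers astride along the beam. I'll descend and pinch gently.

>>> {"fn": "move_arm", "kwargs": {"deltas": [{"x": 0, "y": 0, "z": 0.03, "wx": 0, "wy": 0, "wz": 0, "hand": 1}, {"x": 0, "y": 0, "z": 0.06, "wx": 0, "wy": 0, "wz": 0, "hand": 1}, {"x": 0, "y": 0, "z": 0.085, "wx": 0, "wy": 0, "wz": 0, "hand": 1}, {"x": 0, "y": 0, "z": 0.097, "wx": 0, "wy": 0, "wz": 0, "hand": 1}, {"x": 0, "y": 0, "z": 0.097, "wx": 0, "wy": 0, "wz": 0, "hand": 0.4}, {"x": 0, "y": 0, "z": 0.097, "wx": 0, "wy": 0, "wz": 0, "hand": 0.1}, {"x": 0, "y": 0, "z": 0.097, "wx": 0, "wy": 0, "wz": 0, "hand": 0.1}, {"x": 0, "y": 0, "z": 0.097, "wx": 0, "wy": 0, "wz": 0, "hand": 0}], "grip_force": 12}}

```text
time: 3.15
tool_pos: [0.4857, -0.1332, 0.0672]
tool_rot: [-3.141, 0.001, 3.126]
contact_force: [0.5, 0.5, -1.2]
opening: 0.0564
```

>>> {"fn": "move_arm", "kwargs": {"deltas": [{"x": 0, "y": 0, "z": 0, "wx": 0, "wy": 0, "wz": 0, "hand": 0}, {"x": 0, "y": 0, "z": 0, "wx": 0, "wy": 0, "wz": 0, "hand": 0}]}}

```text
time: 3.4
tool_pos: [0.4854, -0.1331, 0.0668]
tool_rot: [3.142, 0.0, 3.126]
contact_force: [-0.2, 0.8, 0.1]
opening: 0.0365
```

```bash
python3 - <<'E'
from h import *
s=monitor.observe();p=s["tool_pos"];print(st(p)); x=wd(st(p)[0],-.1846);tool([*x,p[2]],np.pi+YS)
E
```

```text
[-0.104  -0.1054]
t 3.4 pos [ 0.4854 -0.1331  0.0668] rpy [1.8000e+02 1.0000e-02 1.7909e+02] q [-0.42  0.5   1.79  0.    0.86 -1.98] F [-0.2  0.8  0.1] op 0.0365
delta [-0.     -0.0792 -0.    ]
rotvec [ 0.    0.01 -0.03]
```

Still closing.

>>> {"fn": "move_arm", "kwargs": {"deltas": [{"x": 0, "y": 0, "z": 0, "wx": 0, "wy": 0, "wz": 0, "hand": 0}, {"x": 0, "y": 0, "z": 0, "wx": 0, "wy": 0, "wz": 0, "hand": 0}, {"x": 0, "y": 0, "z": 0, "wx": 0, "wy": 0, "wz": 0, "hand": 0}]}}

```text
time: 3.78
tool_pos: [0.4854, -0.1331, 0.0667]
tool_rot: [3.142, -0.0, 3.126]
contact_force: [0.5, -0.0, -0.1]
opening: 0.014
```

>>> {"fn": "move_arm", "kwargs": {"deltas": [{"x": 0, "y": -0.012, "z": 0, "wx": 0, "wy": 0, "wz": 0, "hand": 0}, {"x": 0, "y": -0.026, "z": 0, "wx": 0, "wy": 0, "wz": 0, "hand": 0}, {"x": 0, "y": -0.04, "z": 0, "wx": 0, "wy": 0, "wz": 0, "hand": 0}, {"x": 0, "y": -0.054, "z": 0, "wx": 0, "wy": 0, "wz": 0, "hand": 0}, {"x": 0, "y": -0.066, "z": 0, "wx": 0, "wy": 0, "wz": 0, "hand": 0}, {"x": 0, "y": -0.075, "z": 0, "wx": 0, "wy": 0, "wz": 0, "hand": 0}, {"x": 0, "y": -0.078, "z": 0, "wx": 0, "wy": 0, "wz": 0, "hand": 0}, {"x": 0, "y": -0.078, "z": 0, "wx": 0, "wy": 0, "wz": 0, "hand": 0}]}}

```text
time: 4.78
tool_pos: [0.484, -0.2115, 0.0667]
tool_rot: [-3.141, -0.0, 3.126]
contact_force: [-2.1, -1.2, 1.4]
opening: 0.0136
```

```bash
python3 - <<'E'
from h import *
s=monitor.observe();p=s["tool_pos"];print(st(p)); x=wd(st(p)[0],-.1846);tool([*x,p[2]],np.pi+YS)
for n,b in(("top",(330,200,450,300)),("scene",(150,190,240,260))):
    im=viewer.read_camera(n);a=b;c=im[a[1]:a[3],a[0]:a[2]]
    cv2.imwrite(f"pics/{n}2.png",cv2.resize(c,(480,int(480*c.shape[0]/c.shape[1])),interpolation=cv2.INTER_CUBIC)[:,:,::-1])
a=cv2.imread("pics/top2.png");b=cv2.imread("pics/scene2.png")
h=min(a.shape[0],b.shape[0]);o=np.hstack([a[:h],b[:h]]);cv2.imwrite("pics/c2.png",cv2.resize(o,(800,int(800*o.shape[0]/o.shape[1]))))
E
```

```text
[-0.1042 -0.1838]
t 4.78 pos [ 0.484  -0.2115  0.0667] rpy [-1.7997e+02 -2.0000e-02  1.7910e+02] q [-0.56  0.53  1.72 -0.    0.89 -2.11] F [-2.1 -1.2  1.4] op 0.0136
delta [-0.     -0.0008  0.    ]
rotvec [-0.03 -0.02 -0.02]
```

View pics/c2.png

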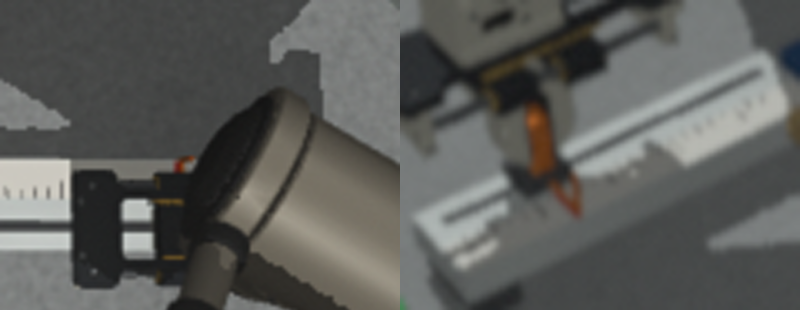

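Pointer moved about 78 mm by dead reckoning, and both the grip and the pin followed (top view shows the tip at zoom ~(185,163)). I'll let go, rise, and turn away for an unobstructed look.

>>> {"fn": "move_arm", "kwargs": {"deltas": [{"x": 0, "y": 0, "z": 0, "wx": 0, "wy": 0, "wz": 0, "hand": 0.6}, {"x": 0, "y": 0, "z": 0, "wx": 0, "wy": 0, "wz": 0, "hand": 0.6}, {"x": 0, "y": 0, "z": 0, "wx": 0, "wy": 0, "wz": 0, "hand": 1}, {"x": 0, "y": 0, "z": -0.02, "wx": 0, "wy": 0, "wz": 0, "hand": 1}, {"x": 0, "y": 0, "z": -0.05, "wx": 0, "wy": 0, "wz": 0, "hand": 1}, {"x": 0, "y": 0, "z": -0.09, "wx": 0, "wy": 0, "wz": 0, "hand": 1}, {"x": 0, "y": 0, "z": -0.12, "wx": 0, "wy": 0, "wz": 0, "hand": 1}, {"x": 0, "y": 0, "z": -0.12, "wx": 0, "wy": 0, "wz": 0, "hand": 1}]}}

```text
time: 5.88
tool_pos: [0.4854, -0.2117, 0.1891]
tool_rot: [-3.139, 0.005, 3.126]
contact_force: [1.0, 0.1, -0.3]
opening: 0.0887
```

>>> {"fn": "move_arm", "kwargs": {"deltas": [{"x": 0, "y": 0.05, "z": 0, "wx": 0, "wy": 0, "wz": 9, "hand": 1}, {"x": -0.015, "y": 0.1, "z": 0, "wx": 0, "wy": 0, "wz": 19, "hand": 1}, {"x": -0.03, "y": 0.15, "z": 0, "wx": 0, "wy": 0, "wz": 29, "hand": 1}, {"x": -0.05, "y": 0.2, "z": 0, "wx": 0, "wy": 0, "wz": 39, "hand": 1}, {"x": -0.07, "y": 0.24, "z": 0, "wx": 0, "wy": 0, "wz": 49, "hand": 1}, {"x": -0.09, "y": 0.27, "z": 0, "wx": 0, "wy": 0, "wz": 59, "hand": 1}, {"x": -0.1, "y": 0.285, "z": 0, "wx": 0, "wy": 0, "wz": 69, "hand": 1}, {"x": -0.1, "y": 0.285, "z": 0, "wx": 0, "wy": 0, "wz": 79, "hand": 1}]}}

```text
time: 6.88
tool_pos: [0.5885, 0.0739, 0.1848]
tool_rot: [-3.139, -0.001, 1.743]
contact_force: [-1.2, 0.3, -0.3]
opening: 0.0916
```

```bash
python3 - <<'E'
from h import *
tool([.5897,.0730,.164],np.radians(90.67))
im=viewer.read_camera("top");a=(330,235,430,285);c=im[a[1]:a[3],a[0]:a[2]]
cv2.imwrite("pics/top3.png",cv2.resize(c,None,fx=8,fy=8,interpolation=cv2.INTER_CUBIC)[:,:,::-1])
r=rect(im,"red",(370,240,400,265),.045);print("red",r[0],r[1],st(r[2]))
for b,z in(((370,262,410,280),.099),((370,235,410,262),.06)):
    g=rect(im,"orange",b,z);print("or",g[0],g[1],st(g[2]),g[3][1])
g=rect(im,"wood",(180,200,350,245),.08);print("wood",g[0],st(g[2]),np.round(g[3][1:],4))
E
```

```text
t 6.88 pos [0.5885 0.0739 0.1848] rpy [-1.7987e+02 -4.0000e-02  9.9890e+01] q [-0.    0.5   1.39  0.    1.25 -0.18] F [-1.2  0.3 -0.3] op 0.0916
delta [-0.0011  0.001   0.0208]
rotvec [-0.13 -0.03  9.22]
red 7 (np.float64(383.0), np.float64(255.6)) [-0.0754 -0.1834]
or 53 (np.float64(388.5), np.float64(267.9)) [-0.1043 -0.1834] (0.011240333318710327, 0.01812800019979477)
or 5 (np.float64(384.0), np.float64(251.0)) [-0.065  -0.1828] (6.0099405452263e-09, 0.009393147192895412)Traceback (most recent call last):
  File "<stdin>", line 8, in <module>
    return _wrapfunc(a, 'round', decimals=decimals, out=out)
    return _wrapit(obj, method, *args, **kwds)
    conv = _array_converter(obj)
ValueError: setting an array element with a sequence. The requested array has an inhomogeneous shape after 1 dimensions. The detected shape was (2,) + inhomogeneous part.
```

View pics/top3.png

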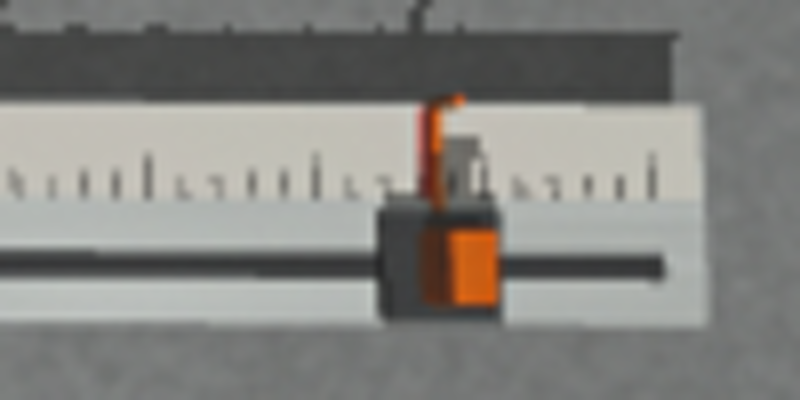

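```bash
python3 - <<'E'
from h import *
a=cv2.imread("pics/top0.png")[:,:,::-1].astype(float)
b=viewer.read_camera("top").astype(float)
print("mark rows",[ (v,round(float(((a[v,376:392,0]-a[v,376:392,1]).clip(12)-12)@np.arange(376,392)/((a[v,376:392,0]-a[v,376:392,1]).clip(12)-12).sum()),2)) for v in range(249,259)])
def cen(im,v,l,r,t=60):
    s=(im[v,l:r,0]-im[v,l:r,2]-t).clip(0);return round(float(s@np.arange(l,r)/s.sum()),2) if s.sum()>0 else None
print("b rows R-B", [(v,cen(b,v,376,396,100)) for v in range(246,260)])
print(b[247:249,380:392].astype(int).tolist()); print("row254",b[254,378:392].astype(int).tolist());print("grip row268",b[268,378:396].astype(int).tolist());print("top0 row254",a[254,378:392].astype(int).tolist())
for y in(-.1834,-.1846,-.1858):
  print(y,"pin top",px("top",[*wd(-.055,y),.083]).round(2),"arm .05/.06",[px("top",[*wd(-.075,y),z])[0].round(2) for z in(.05,.055,.06)],"mark",px("top",[*wd(-.0722,y),.045]).round(2),"grip edges",[px("top",[*wd(-.1025,y+d),.099]).round(2)[0] for d in(.007,-.007)])
sc=viewer.read_camera("scene")
cv2.imwrite("pics/s3.png",cv2.resize(sc[190:260,150:240],None,fx=8,fy=8,interpolation=cv2.INTER_CUBIC)[:,:,::-1])
for y in(-.1834,-.1846,-.1858): print("scene zoom arm ends",[((px("scene",[*wd(x,y),z])-[150,190]+.5)*8).round(0).tolist() for x,z in((-.055,.083),(-.055,.05),(-.09,.05),(-.0722,.045))])
E
```

```text
mark rows [(249, 383.04), (250, 383.11), (251, 383.12), (252, 383.12), (253, 383.13), (254, 383.2), (255, 383.22), (256, 383.28), (257, 383.3), (258, 383.3)]
b rows R-B [(246, None), (247, 387.0), (248, None), (249, 384.0), (250, 384.0), (251, 384.0), (252, 384.0), (253, 384.0), (254, None), (255, None), (256, None), (257, None), (258, None), (259, None)]
[[[89, 91, 89], [89, 90, 88], [88, 81, 80], [70, 62, 56], [72, 54, 44], [80, 53, 39], [115, 62, 37], [188, 95, 49], [107, 90, 82], [86, 88, 85], [87, 89, 86], [88, 89, 87]], [[186, 188, 182], [188, 187, 181], [180, 144, 138], [101, 63, 54], [121, 63, 34], [138, 110, 87], [151, 127, 104], [193, 165, 141], [187, 186, 178], [186, 187, 181], [187, 188, 181], [187, 188, 181]]]
row254 [[194, 191, 182], [194, 190, 182], [194, 192, 184], [193, 190, 181], [163, 113, 106], [102, 45, 39], [122, 61, 31], [116, 96, 80], [111, 109, 104], [112, 110, 106], [110, 108, 104], [124, 121, 115], [154, 152, 144], [191, 188, 179]]
grip row268 [[60, 62, 63], [63, 64, 64], [62, 63, 63], [62, 63, 63], [69, 54, 45], [74, 44, 31], [73, 44, 30], [70, 42, 30], [1
[... 478 characters left out ...]
.float64(384.39)] mark [382.98 254.22] grip edges [np.float64(385.41), np.float64(391.65)]
-0.1846 pin top [386.83 246.3 ] arm .05/.06 [np.float64(383.97), np.float64(384.43), np.float64(384.9)] mark [383.48 254.22] grip edges [np.float64(385.95), np.float64(392.18)]
-0.1858 pin top [387.36 246.3 ] arm .05/.06 [np.float64(384.48), np.float64(384.94), np.float64(385.41)] mark [383.99 254.22] grip edges [np.float64(386.48), np.float64(392.71)]
scene zoom arm ends [[318.0, 312.0], [327.0, 384.0], [272.0, 329.0], [301.0, 367.0]]
scene zoom arm ends [[315.0, 314.0], [324.0, 385.0], [269.0, 331.0], [298.0, 369.0]]
scene zoom arm ends [[312.0, 315.0], [321.0, 387.0], [267.0, 332.0], [295.0, 370.0]]
```

View pics/s3.png

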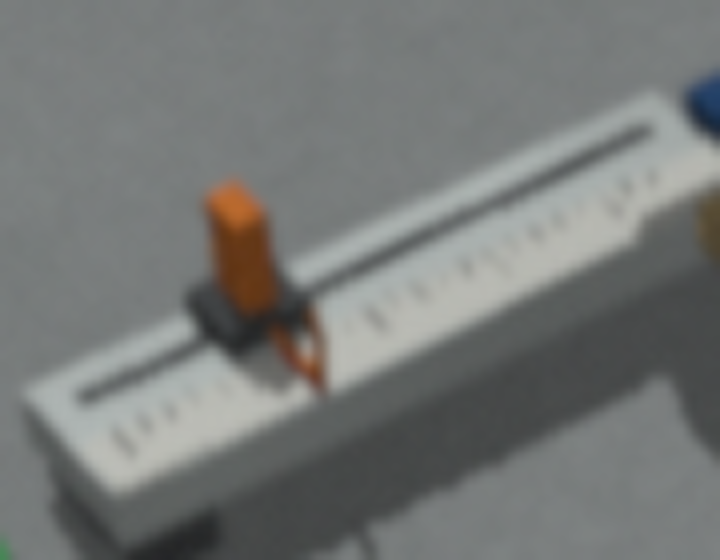

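The pointer agrees with the mark to within ~0.5 mm: grip edges give y = −184.3 mm, the mark centroid −183.9 mm, and the arm covers the red stripe. Next I'll grip the plank at its centre.

>>> {"fn": "move_arm", "kwargs": {"deltas": [{"x": -0.001, "y": 0.001, "z": 0.02, "wx": 0, "wy": 0, "wz": 7, "hand": 1}, {"x": -0.001, "y": 0.001, "z": 0.05, "wx": 0, "wy": 0, "wz": 9.2, "hand": 1}, {"x": -0.001, "y": 0.001, "z": 0.08, "wx": 0, "wy": 0, "wz": 9.2, "hand": 1}, {"x": -0.001, "y": 0.001, "z": 0.1, "wx": 0, "wy": 0, "wz": 9.2, "hand": 1}, {"x": -0.001, "y": 0.001, "z": 0.115, "wx": 0, "wy": 0, "wz": 9.2, "hand": 1}, {"x": -0.001, "y": 0.001, "z": 0.12, "wx": 0, "wy": 0, "wz": 9.2, "hand": 1}, {"x": -0.001, "y": 0.001, "z": 0.12, "wx": 0, "wy": 0, "wz": 9.2, "hand": 1}, {"x": -0.001, "y": 0.001, "z": 0.12, "wx": 0, "wy": 0, "wz": 9.2, "hand": 1}]}}

```text
time: 8.02
tool_pos: [0.5904, 0.0715, 0.0676]
tool_rot: [3.14, -0.0, 1.587]
contact_force: [0.3, -0.3, 0.6]
opening: 0.0919
```

```bash
python3 - <<'E'
from h import *
tool([.5897,.0730,.064],np.radians(90.67))
E
```

```text
t 8.03 pos [0.5904 0.0715 0.0676] rpy [179.91  -0.    90.92] q [-0.01  0.63  1.52  0.    0.99 -0.02] F [ 0.3 -0.3  0.6] op 0.0919
delta [ 0.0015 -0.0007  0.0036]
rotvec [ 0.09 -0.    0.25]
```

>>> {"fn": "move_arm", "kwargs": {"deltas": [{"x": 0.001, "y": -0.001, "z": 0.0035, "wx": 0, "wy": 0, "wz": 0.2, "hand": 1}, {"x": 0.001, "y": -0.001, "z": 0.0035, "wx": 0, "wy": 0, "wz": 0.2, "hand": 0.7}, {"x": 0.001, "y": -0.001, "z": 0.0035, "wx": 0, "wy": 0, "wz": 0.2, "hand": 0.5}, {"x": 0.001, "y": -0.001, "z": 0.0035, "wx": 0, "wy": 0, "wz": 0.2, "hand": 0.5}, {"x": 0.001, "y": -0.001, "z": 0.0035, "wx": 0, "wy": 0, "wz": 0.2, "hand": 0.5}, {"x": 0.001, "y": -0.001, "z": 0.0035, "wx": 0, "wy": 0, "wz": 0.2, "hand": 0.5}, {"x": 0.001, "y": -0.001, "z": 0.0035, "wx": 0, "wy": 0, "wz": 0.2, "hand": 0.5}], "grip_force": 25}}

```text
time: 8.9
tool_pos: [0.589, 0.0725, 0.0633]
tool_rot: [3.141, -0.0, 1.583]
contact_force: [0.8, -0.0, 0.3]
opening: 0.0556
```

```bash
cat >>h.py <<'E'
def plank(im):
    m=np.uint8(mask(im,"wood"));m[:195]=0;m[:,:185]=0;m[250:]=0;m[:,420:]=0
    out=[]
    v,u=np.nonzero(m);return v,u
def lead(im,x0=-.02,x1=.02):
    # sub-pixel leading edge of the plank's top face per row, in stand coordinates
    g=im.astype(float);r=[]
    for v in range(210,238):
        row=(g[v,:,0]-g[v,:,2]);k=[u for u in range(300,440) if row[u]>35]
        if len(k)<3: continue
        e=max(k);hi=np.median(row[e-6:e-2]);lo=np.median(row[e+3:e+6]);i=e-1
        f=sum(np.clip((row[i:i+4]-lo)/(hi-lo),0,1))
        p=st(w("top",(i-.5+f,v),.08))
        if x0<p[0]<x1:r.append(p)
    r=np.array(r);k=np.polyfit(r[:,0],r[:,1],1);print("lead y at x=0:",round(k[1],4),"skew deg",round(np.degrees(np.arctan(k[0])),2),len(r),"resid",np.std(r[:,1]-np.polyval(k,r[:,0])).round(4))
E
python3 - <<'E'
from h import *
tool([.5897,.0730,.064],np.pi/2+YS);print(st(monitor.observe()["tool_pos"]))
lead(cv2.imread("pics/top0.png")[:,:,::-1]);im=viewer.read_camera("top");lead(im)
cv2.imwrite("pics/t4.png",cv2.resize(im[150:300,170:440],None,fx=2.9,fy=2.9,interpolation=cv2.INTER_CUBIC)[:,:,::-1])
E
```

```text
t 8.9 pos [0.589  0.0725 0.0633] rpy [ 1.7997e+02 -1.0000e-02  9.0690e+01] q [-0.01  0.63  1.53  0.    0.98 -0.02] F [ 0.8 -0.   0.3] op 0.0556
delta [ 0.0005  0.0007 -0.0007]
rotvec [ 0.03 -0.01  1.57]
[-0.0035  0.1018]
lead y at x=0: -0.0476 skew deg 1.66 17 resid 0.0001
lead y at x=0: -0.0476 skew deg 1.84 17 resid 0.0002
```

View pics/t4.png

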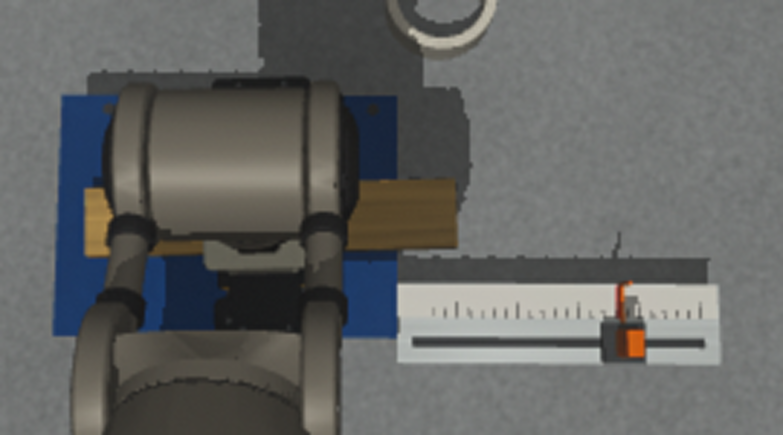

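Plank held at 55.6 mm opening; leading end at y = −47.6 mm, skew ~1.7°, pointer untouched on the mark (zoom ~(622,300)). I'll slide ~130 mm of the 136.5, taking out the skew on the way.

>>> {"fn": "move_arm", "kwargs": {"deltas": [{"x": -0.008, "y": -0.0002, "z": 0, "wx": 0, "wy": 0, "wz": 0.2, "hand": 0.5}, {"x": -0.022, "y": -0.0006, "z": 0, "wx": 0, "wy": 0, "wz": 0.5, "hand": 0.5}, {"x": -0.036, "y": -0.001, "z": 0, "wx": 0, "wy": 0, "wz": 0.8, "hand": 0.5}, {"x": -0.05, "y": -0.0014, "z": 0, "wx": 0, "wy": 0, "wz": 1.1, "hand": 0.5}, {"x": -0.062, "y": -0.0017, "z": 0, "wx": 0, "wy": 0, "wz": 1.4, "hand": 0.5}, {"x": -0.068, "y": -0.0019, "z": 0, "wx": 0, "wy": 0, "wz": 1.6, "hand": 0.5}, {"x": -0.07, "y": -0.0019, "z": 0, "wx": 0, "wy": 0, "wz": 1.6, "hand": 0.5}, {"x": -0.07, "y": -0.0019, "z": 0, "wx": 0, "wy": 0, "wz": 1.6, "hand": 0.5}]}}

```text
time: 9.95
tool_pos: [0.5878, 0.0021, 0.0633]
tool_rot: [3.142, 0.001, 1.555]
contact_force: [-0.1, -1.1, 1.5]
opening: 0.0556
```

```bash
python3 - <<'E'
from h import *
p=monitor.observe()["tool_pos"];print(st(p));tool([*wd(-.0035,-.0345),.0633],np.pi/2+YS)
lead(viewer.read_camera("top"))
E
```

```text
[-0.0037  0.0313]
t 9.95 pos [0.5878 0.0021 0.0633] rpy [1.80e+02 4.00e-02 8.91e+01] q [-0.13  0.62  1.55 -0.    0.97 -0.11] F [-0.1 -1.1  1.5] op 0.0556
delta [-0.0658  0.0002  0.    ]
rotvec [ 0.    0.04 -0.02]
lead y at x=0: -0.1181 skew deg -0.24 17 resid 0.0002
```

>>> {"fn": "move_arm", "kwargs": {"deltas": [{"x": -0.008, "y": 0, "z": 0, "wx": 0, "wy": 0, "wz": 0, "hand": 0.5}, {"x": -0.022, "y": 0, "z": 0, "wx": 0, "wy": 0, "wz": 0, "hand": 0.5}, {"x": -0.036, "y": 0, "z": 0, "wx": 0, "wy": 0, "wz": 0, "hand": 0.5}, {"x": -0.05, "y": 0, "z": 0, "wx": 0, "wy": 0, "wz": 0, "hand": 0.5}, {"x": -0.06, "y": 0, "z": 0, "wx": 0, "wy": 0, "wz": 0, "hand": 0.5}, {"x": -0.065, "y": 0, "z": 0, "wx": 0, "wy": 0, "wz": 0, "hand": 0.5}, {"x": -0.066, "y": 0, "z": 0, "wx": 0, "wy": 0, "wz": 0, "hand": 0.5}, {"x": -0.066, "y": 0, "z": 0, "wx": 0, "wy": 0, "wz": 0, "hand": 0.5}]}}

```text
time: 11.0
tool_pos: [0.5866, -0.0639, 0.0632]
tool_rot: [-3.141, 0.001, 1.555]
contact_force: [-0.7, -1.7, 2.5]
opening: 0.0556
```

```bash
python3 - <<'E'
from h import *
p=monitor.observe()["tool_pos"];print(st(p));tool([*wd(-.0035,-.0345),.0633],np.pi/2+YS)
im=viewer.read_camera("top");lead(im);print("grip row268",im[268,382:396,0].tolist())
c=cv2.resize(im[200:290,300:430],(400,277),interpolation=cv2.INTER_CUBIC)
s=viewer.read_camera("scene");d=cv2.resize(s[150:290,140:342],(400,277),interpolation=cv2.INTER_CUBIC)
cv2.imwrite("pics/f.png",np.hstack([c,d])[:,:,::-1])
E
```

```text
[-0.0038 -0.0346]
t 11.0 pos [ 0.5866 -0.0639  0.0632] rpy [-1.7999e+02  5.0000e-02  8.9110e+01] q [-0.24  0.63  1.54 -0.    0.97 -0.22] F [-0.7 -1.7  2.5] op 0.0556
delta [ 0.0001  0.0003 -0.0001]
rotvec [-0.01  0.05 -0.01]
lead y at x=0: -0.1839 skew deg -0.16 17 resid 0.0002
grip row268 [69, 77, 75, 73, 136, 210, 212, 210, 211, 209, 103, 59, 57, 58]
```

View pics/f.png

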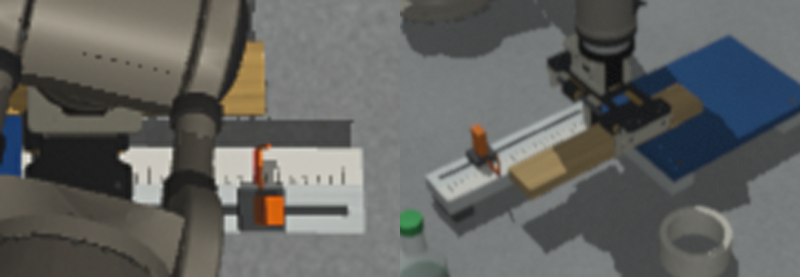

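The plank's leading end is at y = −183.9 mm against the pointer at −184.3 mm. It lies flat, with the pointer undisturbed and the bystanders untouched. I'll let it settle and hand in.

>>> {"fn": "move_arm", "kwargs": {"deltas": [{"x": 0, "y": 0, "z": 0, "wx": 0, "wy": 0, "wz": 0, "hand": 0.5}, {"x": 0, "y": 0, "z": 0, "wx": 0, "wy": 0, "wz": 0, "hand": 0.5}, {"x": 0, "y": 0, "z": 0, "wx": 0, "wy": 0, "wz": 0, "hand": 0.5}]}}

```text
time: 11.48
tool_pos: [0.5867, -0.0634, 0.0632]
tool_rot: [-3.142, -0.0, 1.555]
contact_force: [0.1, -1.2, 1.5]
opening: 0.0555
```

```bash
python3 - <<'E'
from h import *
lead(viewer.read_camera("top"));s=monitor.observe();print(s["tool_pos"],s["contact_force"],abs(s["qvel"]).max());print(robot.hand_in())
E
```

```text
lead y at x=0: -0.1835 skew deg 0.14 17 resid 0.0002
[ 0.58672911 -0.0634482   0.06317709] [-0.73785165 -1.2177093   0.23414362] 0.001092780986340251
the job is handed in; nothing more can be done
None
```

I moved the pointer onto the red mark and let go of it. I then slid the plank straight out with the gripper and handed the job in at about 11.5 s, still holding the plank. The hand-in gives no verdict, so these are my own checks:

- **Pointer:** the camera puts it 184.3 mm outside the deck edge and the mark at 183.9 mm. It was still there after the slide.
- **Plank:** its leading end is at 183.5 mm, so within about 1 mm of the pointer, with a skew of about 0.1°. The arm was at rest and its orientation level, with less than 2 N on the tool. I judged level from the gripper's pose and one scene picture.
- **Surroundings:** nothing came near the bottle, tape roll or spray can. The pictures showed no change, but I did not measure their positions.

One early mark estimate gave 184.6 mm, about 0.7 mm off the finer one I used. One move call was refused for missing keys and moved nothing.

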